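Pack the round soaps by size

ROBOT

A 7-joint arm with a two-finger parallel gripper is mounted at the origin on the work surface. World frame = base frame: x ahead of the robot, y to its left, z up, the work surface at z = 0. Lengths are in m, angles in rad, forces in N, time in s.
With the tool pointing down it reaches from about 0.425 to 0.925 m from the base axis. Payload 6.8 kg.
Tool frame: the origin (TCP) lies between the finger pads; the fingertips stand r.tip_extent ahead of it and the grasp point (between the pads) lies 5 mm behind it (r.tip_extent is the distance from the TCP to the fingertips, in m); y points along the fingers, x is the direction in which the jaws open and shut, and the axes are right-handed (so a half turn about y gives the same grasp; the last joint's range is limited). The gripper opens to 85 mm and grips with 20 to 120 N. Pads are 22 mm wide; open, the fingers measure 114 mm over their backs; the gripper's body (76 mm by 85 mm) begins 54 mm behind the grasp point. The pads swing forward as they close: fully open they stand 13 mm farther back than shut.
Start: joints at [1.211, 0.477, 0.022, 1.555, -0.011, 1.109, -0.083], TCP at [0.168, -0.654, 0.245] pointing down, gripper open.
Joint ranges: [-2.96, 2.96], [-0.34, 2.1], [-1.41, 1.46], [0.24, 2.44], [-1.37, 4.51], [0.17, 1.92], [-2.96, 2.96]. Speed limits (rad/s): [2.39, 2.39, 3.14, 3.14, 3.14, 3.14, 3.14].

INTERFACE

Orientations are given as a rotation vector (axis times angle).
In Python, from bench import r gives the robot as it stands.
- The arm moves only by the tool send_rows, never from a script. Its argument "plan" is a list of rows, each a list of 5 numbers: the shift along the tool's x, y, z in cm, then the turn about the tool's y in degrees, then the opening, from 0 (shut) to 1 (fully open). In form: [[dx, dy, dz, spin, grip], ...]. A call has 1 to 12 rows; each row shifts and turns the commanded pose from where the row before left it, along the tool's axes as they then stand; what a row does not reach is not made up. A row lasts 1/8 s, in which the tool goes at most 62.5 mm and 10.7 degrees, less where a joint would pass 70% of its speed; a pose out of reach is approached as far as the arm can. A call is refused whole if a number of a shift passes 6.25 or a number of a turn 10.7, either way. A call with a gripper value outside its range is refused whole. The fingers move at their own pace and stop on an object; "force" is the grip in N (left out, the last holds). Time passes only in rows, so rows that do not move let the fingers close. It gives the time, the measured TCP pose, the force and the opening at its end, in the units of the state.
- r.get_obs(): the state, without advancing time (a new reading comes with each control period).
- r.grab_frame(name): name is "scene" or "top" or "wrist"; returns a dict with "image" (420x560x3 uint8, red, green, blue), "camera_matrix" (3x3 intrinsics, pixels), "cam_to_world" (4x4, takes a point from camera to world coordinates). Camera axes: x right, y down, z forward; pixel columns grow to the right and rows downward; lengths in m; the calibration is good to about 2 mm. A picture is of the moment at which its call begins. There is no depth.
- r.hand_in(): hands the job in, once; it reports no verdict.
Trained networks look in the newest picture that a camera, given by its name, has taken for a name from the list of things; names that differ only in an ending like _2 or _b are one class to them, and where a whole thing is asked for, a point or a joint stands for the part that bears it (a point fixed in the world has none). Each returns a list of dicts, best first, with "p" (0 to 1); they miss things now and then, are a little off and sometimes report something else, mostly with a low value. They report only what shows in the picture. A call takes as long as a camera call. They do not tell look-alikes from the thing itself.
- r.recognise(camera, target): "rect" ([left, top, right, bottom] in pixels, round what is visible of it).
The state is a dict: "clock": time; "joints": joint angles; "qvel": joint speeds; "tau": joint torques, N m; "tcp_pos": TCP position; "orientation": TCP orientation; "contact_force": force on the tool from outside, world axes, zero at the start; "moment": the same for the moment, N m; "grip_width": finger opening in m.
Only numpy, scipy, OpenCV 4.12 (cv2) and the standard library are available. Lean on these libraries where they do the work, as an engineer would, in place of code of your own. Each camera call takes 0.05 s, during which the arm holds its last target.

TASK

Pack the four round soaps from the wire rack into the four shallow white cartons on the wooden board, matched by size: the largest soap in the largest carton, the next in the next, and so down to the smallest in the smallest. Set each one down gently inside its carton, standing flat on the carton's floor, do not drop it in, and leave the square and the six-sided bars where they are on the rack.

Things in the scene. Friction and masses are not known exactly. Their poses are not given: they have to be found in the camera images.
- soap_large: the largest round soap: a plain upright cream cylinder 62 mm in diameter and 32 mm high, loose, standing on the wire rack; origin at the centre of its underside, z up
- soap_medium: the second largest round soap: a plain upright cream cylinder 50 mm in diameter and 32 mm high, loose, standing on the wire rack; origin at the centre of its underside, z up
- soap_small: the third largest round soap: a plain upright cream cylinder 38 mm in diameter and 32 mm high, loose, standing on the wire rack; origin at the centre of its underside, z up
- soap_tiny: the smallest round soap: a plain upright cream cylinder 26 mm in diameter and 32 mm high, loose, standing on the wire rack; origin at the centre of its underside, z up
- carton_large: the largest carton: a shallow open-topped square white tray fixed on the wooden board, 88 x 88 mm outside, 82 x 82 mm inside (10 mm to spare on each side of its soap), walls 3 mm thick, 12 mm high overall, floor 3 mm thick; origin at the centre of its underside (on the board, which is 12 mm thick), x and y along its sides, z up. Meant for the soap of 62 mm
- carton_medium: the second largest carton: a shallow open-topped square white tray fixed on the wooden board, 76 x 76 mm outside, 70 x 70 mm inside (10 mm to spare on each side of its soap), walls 3 mm thick, 12 mm high overall, floor 3 mm thick; origin at the centre of its underside (on the board, which is 12 mm thick), x and y along its sides, z up. Meant for the soap of 50 mm
- carton_small: the third largest carton: a shallow open-topped square white tray fixed on the wooden board, 64 x 64 mm outside, 58 x 58 mm inside (10 mm to spare on each side of its soap), walls 3 mm thick, 12 mm high overall, floor 3 mm thick; origin at the centre of its underside (on the board, which is 12 mm thick), x and y along its sides, z up. Meant for the soap of 38 mm
- carton_tiny: the smallest carton: a shallow open-topped square white tray fixed on the wooden board, 52 x 52 mm outside, 46 x 46 mm inside (10 mm to spare on each side of its soap), walls 3 mm thick, 12 mm high overall, floor 3 mm thick; origin at the centre of its underside (on the board, which is 12 mm thick), x and y along its sides, z up. Meant for the soap of 26 mm
- bar_square: the square soap bar, cream, 52 x 52 x 28 mm high, loose, standing on the rack among the round ones (rack top 22 mm above the table); origin at the centre of its underside, x and y along its sides; it is to stay where it is
- bar_hex: the six-sided soap bar, cream, 52 mm across flats, 60 mm across corners, 28 mm high, loose, standing on the rack among the round ones; origin at the centre of its underside; it is to stay where it is
There are look-alikes about, which are no part of the job. Leave any orange or turquoise look-alike of the soap_large alone.

How it is judged:
By the outcome, as a careful person would: the job done as asked, in the order asked, and still so for the second after the job is handed in, with the robot touching nothing.
It also fails if it takes over 109 s, if anything falls off the work surface, if the arm or the gripper's body presses on something with over 40 N, if the wrist force passes 120 N, or if a joint passes its speed limit or range.

## Working session

There is one attempt and no reset: what is moved stays moved. The work goes in short steps, Python scripts to look and compute and a tool call to move; the robot and the scene stay as the last step left them, time stands still between calls to the robot, and variables do not carry over. Pictures are saved under pics/ and viewed, and the job is handed in when it is done.

Besides the shell and the picture viewer there is one more tool, called after "Emit:" by a JSON object that holds its "name" and its "arguments". send_rows: Moves the arm, as the interface text tells. Its arguments: {"type":"object","properties":{"plan":{"type":"array","items":{"type":"array","items":{"type":"number"}}},"force":{"type":"number"}},"required":["plan"]}

```bash
mkdir -p pics; ls
python3 - <<'E'
from bench import r
import cv2,numpy as np
o=r.get_obs();print(o, r.tip_extent)
for n in("scene","top","wrist"):
    f=r.grab_frame(n);cv2.imwrite(f"pics/{n}0.png",f["image"][:,:,::-1]);print(n,f["camera_matrix"].round(1).tolist(),f["cam_to_world"].round(4).tolist())
    if n!="wrist":
        for t in["soap_large","soap_medium","soap_small","soap_tiny","carton_large","carton_medium","carton_small","carton_tiny","bar_square","bar_hex"]:
            print(t,[(np.round(d["rect"]).tolist(),round(d["p"],2)) for d in r.recognise(n,t)])
E
```

```text
pics
{'clock': 0.0, 'joints': array([ 1.21088919,  0.47781366,  0.0223411 ,  1.55648267, -0.01151459,
        1.10929574, -0.08308392]), 'qvel': array([ 1.09852542e-03, -1.26679060e-03,  5.49643452e-04,  1.96113825e-03,
       -8.60711542e-05, -1.52163677e-05, -7.75041451e-04]), 'tau': array([ 5.57537132e-04, -5.96438920e+01,  1.60790998e+00, -2.81190044e+01,
        1.24860794e-02,  9.21176921e-03, -4.13003050e-06]), 'tcp_pos': array([ 0.16802294, -0.65315104,  0.24430345]), 'orientation': array([-1.31678713,  1.02283707, -1.02024661]), 'contact_force': array([0.04716279, 0.90914988, 0.28349294]), 'moment': array([-0.02267698,  0.00012999, -0.01295204]), 'grip_width': 0.08532023908397555} 0.014
scene [[433.7, 0.0, 280.2], [0.0, 433.7, 206.1], [0.0, 0.0, 1.0]] [[-0.8852, 0.3513, -0.3049, 0.9384], [0.4651, 0.6618, -0.588, 0.6422], [-0.0048, -0.6623, -0.7492, 0.8311], [0.0, 0.0, 0.0, 1.0]]
soap_large [([286.0, 331.0, 322.0, 371.0], 0.93), ([324.0, 239.0, 351.0, 272.0], 0.72), ([228.0, 256.0, 261.0, 285.0], 0.72), ([260.0, 283.0, 290.0, 314.0], 0.62)]
soap_medium [([355.0, 286.0, 371.0,
[... 957 characters left out ...]
], 0.44)]
carton_large [([302.0, 240.0, 347.0, 281.0], 0.82)]
carton_medium [([353.0, 240.0, 388.0, 278.0], 0.9)]
carton_small [([213.0, 257.0, 239.0, 275.0], 0.69), ([309.0, 197.0, 337.0, 225.0], 0.62), ([219.0, 211.0, 240.0, 236.0], 0.46), ([176.0, 202.0, 201.0, 229.0], 0.33)]
carton_tiny [([362.0, 202.0, 387.0, 228.0], 0.94), ([124.0, 244.0, 143.0, 266.0], 0.34)]
bar_square [([218.0, 210.0, 244.0, 237.0], 0.95), ([216.0, 256.0, 238.0, 273.0], 0.42)]
bar_hex [([213.0, 256.0, 237.0, 274.0], 0.64)]
wrist [[296.4, 0.0, 280.3], [0.0, 296.4, 207.6], [0.0, 0.0, 1.0]] [[0.2487, -0.932, -0.2637, 0.2343], [-0.9686, -0.2391, -0.0686, -0.6367], [0.0009, 0.2725, -0.9622, 0.3741], [0.0, 0.0, 0.0, 1.0]]
```

Run:
```python
import cv2
a=cv2.imread("pics/top0.png");cv2.imwrite("pics/top0c.png",cv2.resize(a[110:300,100:400],(800,507),interpolation=cv2.INTER_CUBIC))
```

```text
(no output)
```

View pics/scene0.png

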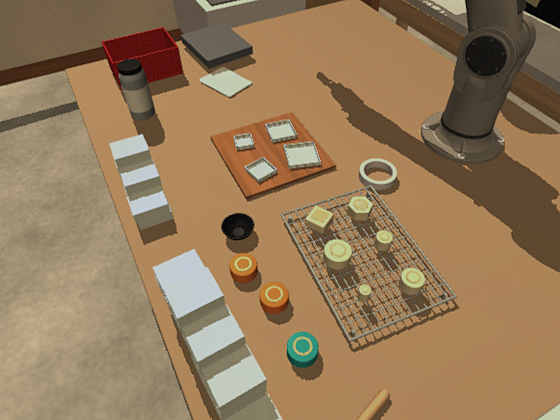

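View pics/top0.png

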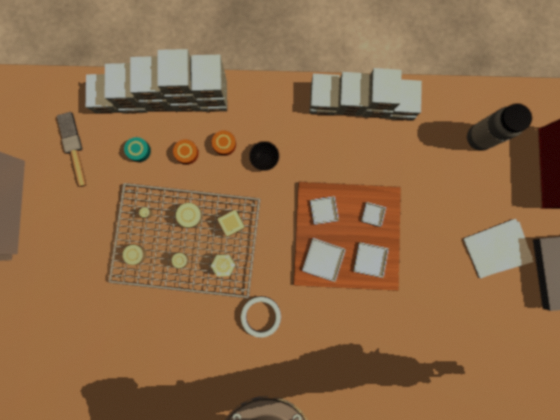

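View pics/wrist0.png

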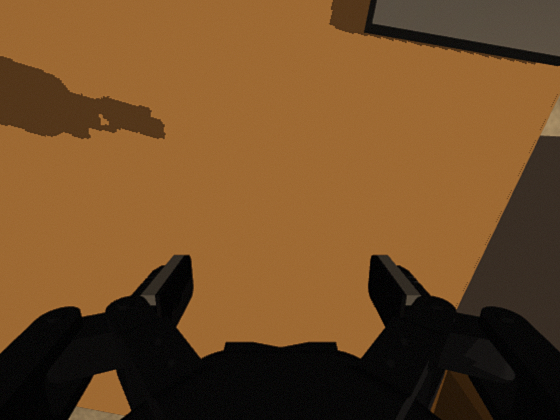

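```bash
sleep 0
```

```text
(no output)
```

View pics/top0c.png

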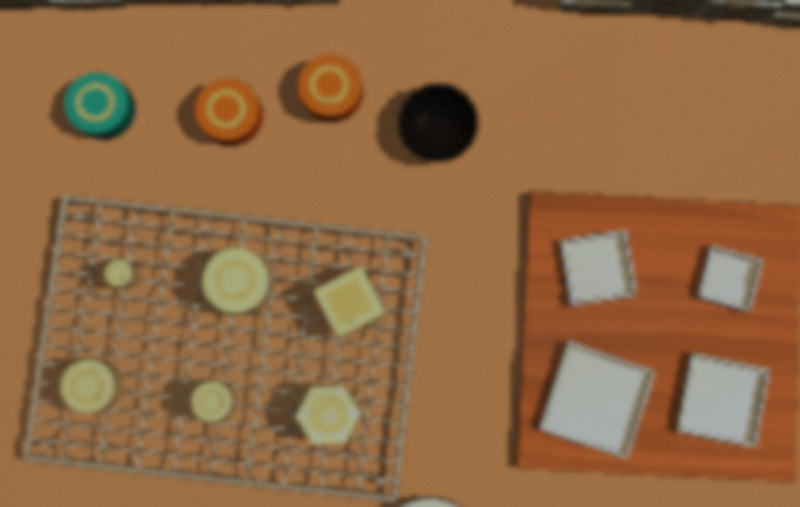

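```bash
cat > h.py <<'E'
from bench import r
import cv2,numpy as np
from scipy.spatial.transform import Rotation as R
def ray(f,uv,z):
    K=f["camera_matrix"];T=f["cam_to_world"]
    d=T[:3,:3]@np.linalg.solve(K,[uv[0],uv[1],1.]);c=T[:3,3]
    return (c+d*(z-c[2])/d[2])[:2]
def proj(f,p):
    T=f["cam_to_world"];q=f["camera_matrix"]@(T[:3,:3].T@(np.array(p)-T[:3,3]));return q[:2]/q[2]
def blobs(img,lo,hi,amin=40):
    hsv=cv2.cvtColor(img,cv2.COLOR_RGB2HSV)
    m=cv2.inRange(hsv,np.array(lo),np.array(hi))
    m=cv2.morphologyEx(m,cv2.MORPH_CLOSE,np.ones((3,3),np.uint8))
    m=cv2.morphologyEx(m,cv2.MORPH_OPEN,np.ones((3,3),np.uint8))
    cs,_=cv2.findContours(m,cv2.RETR_EXTERNAL,cv2.CHAIN_APPROX_NONE)
    return [c for c in cs if cv2.contourArea(c)>amin]
def tool():
    o=r.get_obs();return np.array(o["tcp_pos"]),R.from_rotvec(o["orientation"]).as_matrix()
E
python3 - <<'E'
from h import *
p,M=tool();print(p.round(4));print(M.round(3))
f=r.grab_frame("top");im=f["image"]
hsv=cv2.cvtColor(im,cv2.COLOR_RGB2HSV)
for u,v in[(188,215),(133,255),(179,260),(144,212),(231,223),(323,260),(371,260),(322,211),(373,214),(205,230)]: print((u,v),hsv[v,u])
for nm,lo,hi,z in(("cream",(22,60,110),(40,180,255),.054),("white",(0,0,130),(180,60,255),.015)):
    for c in blobs(im,lo,hi):
        x,y,w,h=cv2.boundingRect(c)
        if not(100<x<420 and 170<y<300): continue
        rc=cv2.minAreaRect(c); m=cv2.moments(c);cc=(m['m10']/m['m00'],m['m01']/m['m00'])
        wp=ray(f,cc,z);d=np.sqrt(4*m['m00']/np.pi)*(1.06-z)/404.7
        print(nm,np.round(cc,1),"rect",np.round(rc[0],1),np.round(rc[1],1),round(rc[2],1),"world",wp.round(4),"eqd",round(d,4))
E
```

```text
[ 0.1682 -0.6537  0.2453]
[[ 0.249  0.     0.968]
 [-0.968 -0.     0.249]
 [ 0.    -1.     0.   ]]
(188, 215) [ 32  72 170]
(133, 255) [ 29  78 164]
(179, 260) [ 31  76 164]
(144, 212) [ 31  78 167]
(231, 223) [ 25 123 166]
(323, 260) [ 56  10 174]
(371, 260) [ 78   7 173]
(322, 211) [ 42  15 172]
(373, 214) [ 50   9 172]
(205, 230) [ 15 143 155]
cream [222.3 263.9] rect [222. 265.] [20. 20.] 90.0 world [0.4504 0.1137] eqd 0.048
cream [178.9 260. ] rect [179. 260.] [14. 14.] 90.0 world [0.4582 0.2203] eqd 0.0361
cream [132.3 254.3] rect [132.5 254.5] [19. 19.] 90.0 world [0.4701 0.3344] eqd 0.048
cream [230.6 222.6] rect [230.6 222.7] [20.6 21. ] 63.4 world [0.5523 0.0962] eqd 0.0549
cream [143.6 211.6] rect [143.5 211.5] [9. 9.] 90.0 world [0.5755 0.312 ] eqd 0.0236
cream [187.9 214.8] rect [188. 215.] [24. 24.] 90.0 world [0.5698 0.2026] eqd 0.0602
white [260.5 316.6] rect [260.5 316.5] [39. 39.] 90.0 world [0.3188 0.0179] eqd 0.1006
white [369.7 259.4] rect [370.2 259.3] [27.7 29.2] 11.3 world [ 0.4671 -0.2595] eqd 0.0784
white [322.9 259.4] rect [323.5 259.5] [33.5 34.2] 18.4 world [ 0.4648 -0.1389] eqd 0.0939
white [372.1 213.8] rect [372.5 213.6] [17.2 19.4] 14.0 world [ 0.5849 -0.2664] eqd 0.049
white [323.1 210.1] rect [324.  209.8] [24.2 24. ] 80.5 world [ 0.5919 -0.1385] eqd 0.0643
```

Emit:
{"name": "send_rows", "arguments": {"plan": [[0,0,0,-10.7,1],[0,0,0,-10.7,1],[0,0,0,-10.7,1],[0,0,0,-10.7,1],[0,0,0,-10.7,1],[0,0,0,-10.7,1],[0,0,0,-10.7,1],[0,0,0,-0.7,1],[4,0,3,0,1],[4,0,4,0,1],[4,0,4,0,1],[4,0,4,0,1]], "force": 30}}

```text
clock: 2.7
tcp_pos: [0.3293, -0.5024, 0.2455]
orientation: [-1.571, 0.003, -0.003]
contact_force: [0.6, -0.7, 0.1]
grip_width: 0.0854
```

Emit:
{"name": "send_rows", "arguments": {"plan": [[4,0,5,0,1],[4,0,5,0,1],[4,0,5,0,1],[4,0,5,0,1],[3.5,0,5,0,1],[0,0,4,0,1],[0,0,0,0,1],[0,0,0,0,1]]}}

```text
clock: 3.7
tcp_pos: [0.519, -0.2193, 0.2454]
orientation: [-1.572, 0.002, -0.002]
contact_force: [-1.4, -0.6, -0.2]
grip_width: 0.0858
```

Run:
```python
from h import *
f=r.grab_frame("wrist");im=f["image"];cv2.imwrite("pics/w1.png",im[:,:,::-1]);print(tool()[0])
for t in["carton_large","carton_medium","carton_small","carton_tiny"]:
    print(t,[(np.round(d["rect"]).tolist(),round(d["p"],2)) for d in r.recognise("wrist",t)])
```

```text
[ 0.51878278 -0.21997354  0.24533396]
carton_large [([187.0, 58.0, 280.0, 160.0], 0.83)]
carton_medium []
carton_small [([316.0, 79.0, 376.0, 146.0], 0.82)]
carton_tiny [([307.0, 195.0, 362.0, 240.0], 0.59)]
```

View pics/w1.png

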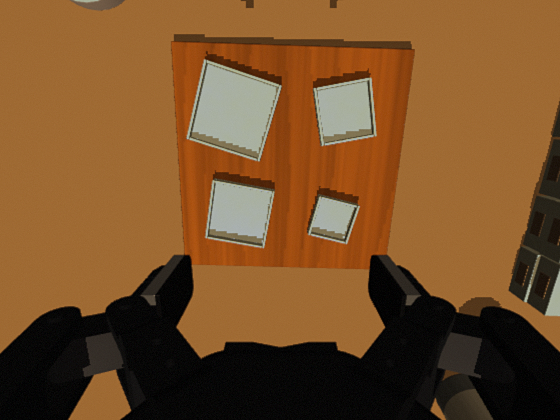

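Run:
```python
from h import *
f=r.grab_frame("wrist");im=f["image"]
hsv=cv2.cvtColor(im,cv2.COLOR_RGB2HSV)
for u,v in[(235,110),(225,150),(341,140),(335,237),(344,83),(195,220)]:print(hsv[v,u])
m=((hsv[...,1]<110)&(hsv[...,2]>70)).astype(np.uint8)
m[260:]=0;m[:50]=0;m[:,:175]=0;m[:,410:]=0
m=cv2.morphologyEx(m,cv2.MORPH_CLOSE,np.ones((5,5),np.uint8))
m=cv2.morphologyEx(m,cv2.MORPH_OPEN,np.ones((3,3),np.uint8))
cs,_=cv2.findContours(m,cv2.RETR_EXTERNAL,cv2.CHAIN_APPROX_NONE)
out=im[:,:,::-1].copy()
for c in cs:
    if cv2.contourArea(c)<300: continue
    # warp contour to world at rim height
    w=np.array([ray(f,p[0],.024) for p in c.astype(float)])
    rc=cv2.minAreaRect((w*1000).astype(np.float32));print(np.round(rc[0],1),np.round(rc[1],1),round(rc[2],1))
    cv2.drawContours(out,[c],-1,(0,0,255),1)
    cv2.circle(out,tuple(int(t) for t in proj(f,[rc[0][0]/1000,rc[0][1]/1000,.015])),2,(255,0,0),-1)
cv2.imwrite("pics/w1s.png",cv2.resize(out[40:260,170:420],(800,704))[:600])
```

```text
[ 42  25 176]
[ 29  56 170]
[ 33  54 165]
[ 22 102  90]
[ 44  21 178]
[ 12 226 169]
[ 583.1 -265.4] [53.9 52.9] 75.9
[ 466.7 -257.9] [77.8 75.6] 79.1
[ 591.1 -138.7] [64.7 63.7] 10.0
[ 464.5 -138.3] [88.  88.1] 72.2
```

View pics/w1s.png

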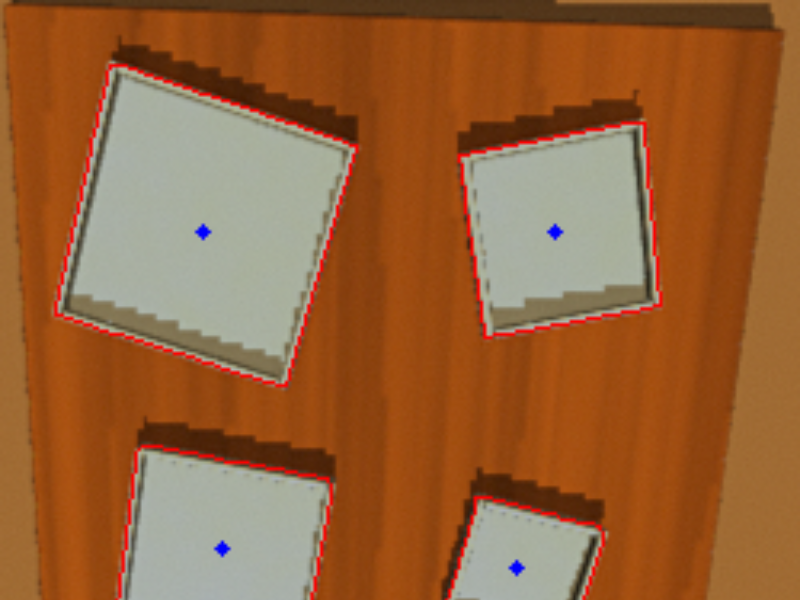

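Emit:
{"name": "send_rows", "arguments": {"plan": [[0,0,5,0,1],[0,0,5,0,1],[0,0,5,0,1],[0,0,5,0,1],[0,0,5,0,1],[0,0,5,0,1],[0,0,5,0,1],[0,0,5,0,1],[0,0,2,0,1],[0,0,0,0,1],[0,0,0,0,1]]}}

```text
clock: 5.38
tcp_pos: [0.5193, 0.1999, 0.2451]
orientation: [-1.572, 0.001, -0.001]
contact_force: [0.0, -0.4, -0.1]
grip_width: 0.0849
```

```bash
cat > soaps.py <<'E'
from h import *
import sys
f=r.grab_frame("wrist");im=f["image"];out=im[:,:,::-1].copy();print(tool()[0].round(4))
for c in blobs(im,(22,40,110),(45,190,255),150):
    m=cv2.moments(c)
    hull=cv2.convexHull(c)
    cv2.drawContours(out,[c],-1,(0,0,255),1)
    w=np.array([ray(f,p[0],.054) for p in c.astype(float)])
    (cx,cy),rad=cv2.minEnclosingCircle((w*1000).astype(np.float32));print("circ",round(cx,1),round(cy,1),"d",round(2*rad,1),"px",m['m10']//m['m00'],m['m01']//m['m00'])
cv2.imwrite(sys.argv[1],out)
E
python3 soaps.py pics/w2.png
```

```text
[0.5194 0.1997 0.2451]
circ 551.5 101.6 d 65.1 px 308.0 269.0
circ 446.8 117.7 d 59.7 px 219.0 256.0
circ 569.3 204.6 d 62.6 px 327.0 182.0
circ 457.5 223.5 d 38.0 px 223.0 167.0
circ 724.1 227.4 d 34.4 px 470.0 161.0
circ 574.6 314.6 d 25.8 px 336.0 75.0
circ 469.2 336.6 d 50.0 px 228.0 51.0
circ 727.3 345.4 d 35.1 px 496.0 39.0
```

View pics/w2.png

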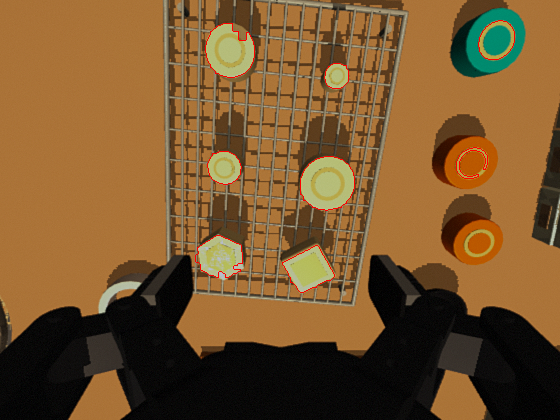

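Emit:
{"name": "send_rows", "arguments": {"plan": [[2.5,0,0.4,0,1],[2.5,3,0,0,1],[0,4,0,0,1],[0,4,0,0,1],[0,3,0,0,1],[0,2,0,0,1],[0,1,0,0,1],[0,0,0,0,1]]}}

```text
clock: 6.42
tcp_pos: [0.5692, 0.2054, 0.0753]
orientation: [-1.571, 0.0, 0.0]
contact_force: [-0.4, 0.3, 0.1]
grip_width: 0.0858
```

```bash
python3 soaps.py pics/w3.png
```

```text
[0.5695 0.2058 0.076 ]
circ 453.1 109.6 d 41.5 px 102.0 393.0
circ 571.2 204.0 d 64.2 px 283.0 248.0
circ 457.5 222.3 d 38.5 px 73.0 222.0
circ 714.9 230.3 d 32.0 px 542.0 211.0
circ 470.1 326.0 d 42.0 px 58.0 13.0
```

View pics/w3.png

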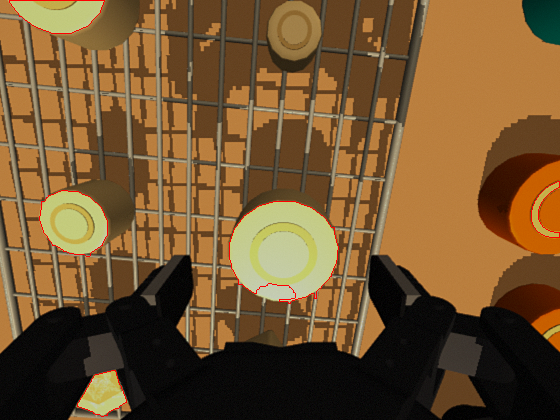

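Emit:
{"name": "send_rows", "arguments": {"plan": [[0.1,1.5,-0.1,0,1],[0,1.5,0,0,1],[0,0.5,0,0,1],[0,0,0,0,1],[0,0,0,0,0.8],[0,0,0,0,0.6],[0,0,0,0,0.6],[0,0,0,0,0.5],[0,0,0,0,0.5]], "force": 30}}

```text
clock: 7.6
tcp_pos: [0.5703, 0.2049, 0.0411]
orientation: [-1.57, -0.001, -0.0]
contact_force: [-1.9, 0.5, 6.6]
grip_width: 0.0606
```

```bash
python3 soaps.py pics/w4.png
```

```text
[0.5704 0.2049 0.041 ]
circ 569.0 205.4 d 61.8 px 281.0 279.0
circ 458.1 222.9 d 37.2 px 26.0 248.0
```

View pics/w4.png

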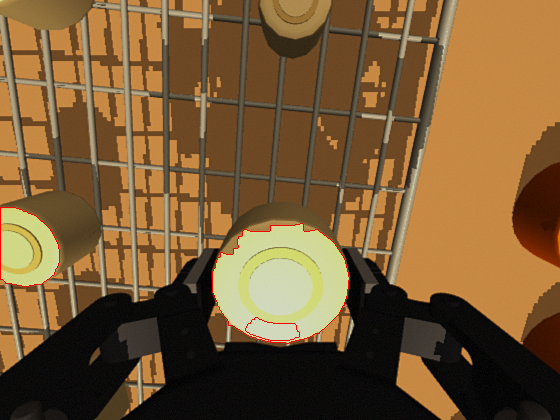

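Emit:
{"name": "send_rows", "arguments": {"plan": [[0,0,0,0,0.3],[0,-0.5,0,0,0.3],[0,-1,0,0,0.3],[0,-2,0,0,0.3],[0,-3,0,0,0.3],[0,-3,0,0,0.3],[0,-1.5,0,0,0.3],[0,0,0,0,0.3]], "force": 40}}

```text
clock: 8.65
tcp_pos: [0.5706, 0.2049, 0.1517]
orientation: [-1.57, -0.002, -0.002]
contact_force: [-0.5, 0.3, -0.9]
grip_width: 0.0604
```

Run:
```python
from h import *
o=r.get_obs();print(o["tcp_pos"],o["contact_force"],o["grip_width"])
for n in("wrist","scene"):
    f=r.grab_frame(n);im=f["image"][:,:,::-1]
    if n=="scene": im=cv2.resize(im[120:350,200:480],(800,657))[:600]
    cv2.imwrite(f"pics/{n}5.png",im)
```

```text
[0.57064144 0.20491658 0.15171398] [-0.49274302  0.30491651 -0.91127506] 0.06040670836458661
```

View pics/wrist5.png

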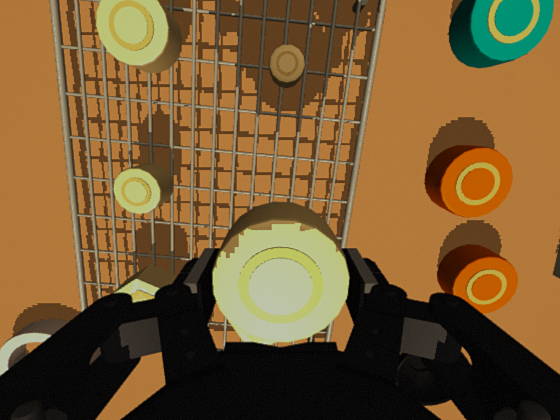

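View pics/scene5.png

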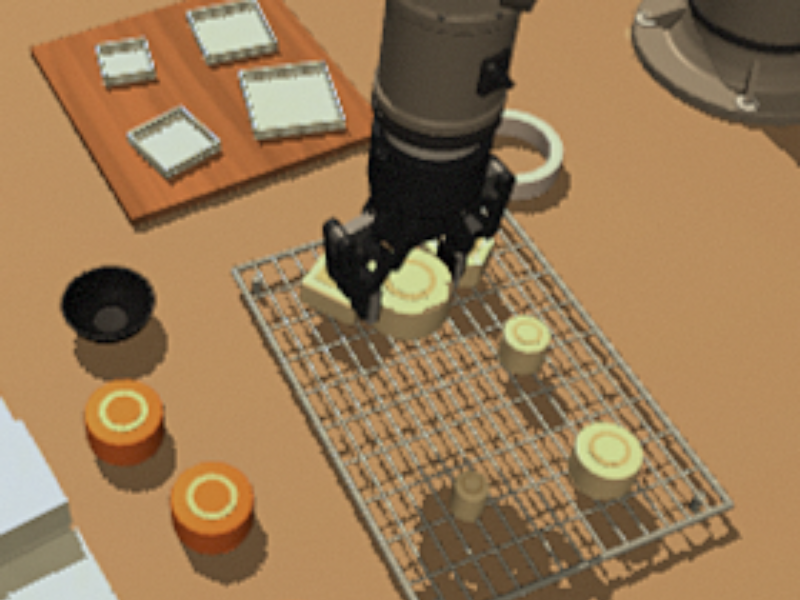

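Emit:
{"name": "send_rows", "arguments": {"plan": [[-1,0,-2,0,0.3],[-1.5,0,-4,0,0.3],[-1.5,0,-5,0,0.3],[-1.5,0,-5,0,0.3],[-1.5,0,-5,0,0.3],[-1.5,0,-5,0,0.3],[-1.1,0,-4,0,0.3],[-1,0,-3,0,0.3],[0,2,-1.3,0,0.3],[0,4,0,0,0.3],[0,3,0,0,0.3],[0,0,0,0,0.3]]}}

```text
clock: 10.25
tcp_pos: [0.4616, -0.1377, 0.0577]
orientation: [-1.569, 0.004, 0.006]
contact_force: [0.2, 0.9, -1.3]
grip_width: 0.0603
```

Run:
```python
from h import *
o=r.get_obs();print(o["tcp_pos"],o["contact_force"],o["grip_width"])
f=r.grab_frame("wrist");cv2.imwrite("pics/w6.png",f["image"][:,:,::-1])
```

```text
[ 0.46158806 -0.13772406  0.05774421] [ 0.15505058  0.89962361 -1.33167167] 0.060286671925103286
```

View pics/w6.png

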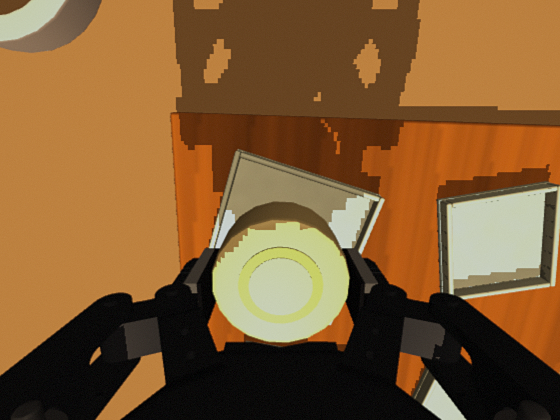

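Emit:
{"name": "send_rows", "arguments": {"plan": [[0,0.5,0,0,0.3],[0,0.3,0,0,0.3],[0,0,0,0,0.3]]}}

```text
clock: 10.68
tcp_pos: [0.4643, -0.1385, 0.0527]
orientation: [-1.571, -0.001, -0.0]
contact_force: [-0.4, -0.3, -0.4]
grip_width: 0.0605
```

Settled on the target in x and y. Now lowering slowly to TCP z of about 0.034.

Emit:
{"name": "send_rows", "arguments": {"plan": [[0,0.5,0,0,0.3],[0,0.5,0,0,0.3],[0,0.4,0,0,0.3],[0,0.2,0,0,0.3],[0,0.1,0,0,0.3],[0,0,0,0,0.3],[0,0,0,0,0.3]]}}

```text
clock: 11.55
tcp_pos: [0.4642, -0.1384, 0.0354]
orientation: [-1.571, -0.001, 0.0]
contact_force: [-0.3, 1.0, -0.5]
grip_width: 0.0608
```

Emit:
{"name": "send_rows", "arguments": {"plan": [[0,0.1,0,0,0.3],[0,0,0,0,0.3],[0,0,0,0,0.3]]}}

```text
clock: 11.92
tcp_pos: [0.4641, -0.1384, 0.0343]
orientation: [-1.571, -0.0, 0.0]
contact_force: [-0.4, 0.3, -1.2]
grip_width: 0.0608
```

Emit:
{"name": "send_rows", "arguments": {"plan": [[0,0.1,0,0,0.3],[0,0,0,0,0.3],[0,0,0,0,0.3]]}}

```text
clock: 12.3
tcp_pos: [0.4642, -0.1384, 0.0341]
orientation: [-1.572, -0.0, 0.0]
contact_force: [-3.6, 0.4, 10.2]
grip_width: 0.0604
```

Emit:
{"name": "send_rows", "arguments": {"plan": [[0,-0.05,0,0,0.3],[0,0,0,0,0.75],[0,0,0,0,0.85],[0,0,0,0,1],[0,0,0,0,1],[0,-1,0,0,1],[0,-2,0,0,1],[0,-3,0,0,1],[0,-4,0,0,1],[0,-2,0,0,1],[0,0,0,0,1]]}}

```text
clock: 13.68
tcp_pos: [0.4652, -0.1387, 0.1557]
orientation: [-1.572, -0.003, -0.003]
contact_force: [-0.3, 0.1, 0.1]
grip_width: 0.0855
```

Run:
```python
from h import *
o=r.get_obs();print(o["tcp_pos"],o["contact_force"],o["grip_width"])
f=r.grab_frame("wrist");cv2.imwrite("pics/w7.png",f["image"][:,:,::-1])
```

```text
[ 0.46522532 -0.13865769  0.15572533] [-0.31670187  0.12985486  0.09628461] 0.08549688782543087
```

View pics/w7.png

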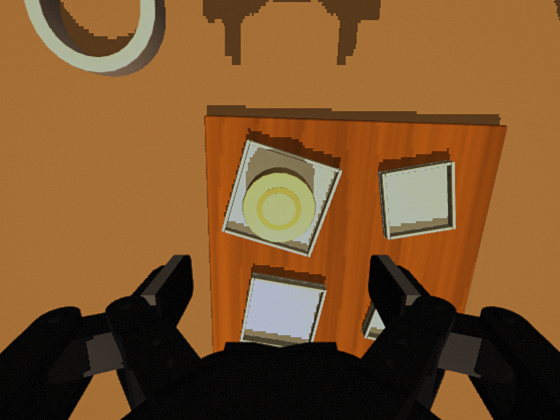

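Emit:
{"name": "send_rows", "arguments": {"plan": [[0,0,3,0,1],[0.5,0,5.5,0,1],[0,0,6,0,1],[0,0,6,0,1],[0,0,6,0,1],[0,0,6,0,1],[0,0,6,0,1],[0,0,5.5,0,1],[0,2,3.4,0,1],[0,3,0,0,1],[0,2.5,0,0,1],[0,0,0,0,1]]}}

```text
clock: 15.22
tcp_pos: [0.4669, 0.3342, 0.0759]
orientation: [-1.574, 0.003, 0.005]
contact_force: [-0.0, 0.0, -0.4]
grip_width: 0.0853
```

Emit:
{"name": "send_rows", "arguments": {"plan": [[0,0,0,0,1],[0,0,0,0,1]]}}

```text
clock: 15.48
tcp_pos: [0.4695, 0.336, 0.0798]
orientation: [-1.57, -0.001, -0.001]
contact_force: [-0.2, 0.1, 0.2]
grip_width: 0.0855
```

```bash
python3 soaps.py pics/w8.png
```

```text
[0.4695 0.3359 0.0798]
circ 574.1 314.2 d 25.7 px 460.0 283.0
circ 469.6 336.9 d 50.5 px 281.0 244.0
```

View pics/w8.png

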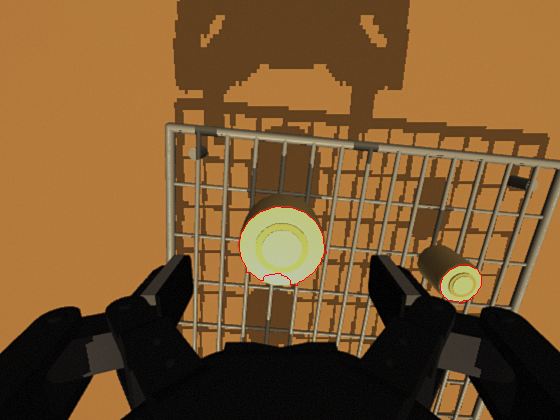

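Emit:
{"name": "send_rows", "arguments": {"plan": [[0,1.5,0,0,1],[0,1.5,0,0,1],[0,0.6,0,0,0.9],[0,0,0,0,0.8],[0,0,0,0,0.7],[0,0,0,0,0.6],[0,0,0,0,0.5],[0,0,0,0,0.3],[0,0,0,0,0.3],[0,0,0,0,0.3]], "force": 40}}

```text
clock: 16.77
tcp_pos: [0.4694, 0.3359, 0.0436]
orientation: [-1.57, -0.001, -0.001]
contact_force: [-1.0, -0.6, 6.4]
grip_width: 0.0483
```

Emit:
{"name": "send_rows", "arguments": {"plan": [[0,-0.5,0,0,0.2],[0,-1,0,0,0.2],[0,-2,0,0,0.2],[0,-3,0,0,0.2],[0,-3,0,0,0.2],[0,-1.5,0,0,0.2],[0,0,0,0,0.2],[0,0,0,0,0.2]]}}

```text
clock: 17.77
tcp_pos: [0.4685, 0.335, 0.1519]
orientation: [-1.572, 0.001, 0.001]
contact_force: [0.3, 0.2, 0.2]
grip_width: 0.0481
```

```bash
python3 soaps.py pics/w9.png
```

```text
[0.4684 0.335  0.1517]
circ 712.7 239.5 d 32.8 px 547.0 316.0
circ 467.3 264.9 d 114.9 px 279.0 281.0
circ 574.4 314.6 d 25.1 px 410.0 236.0
circ 631.8 479.9 d 21.4 px 524.0 4.0
```

View pics/w9.png

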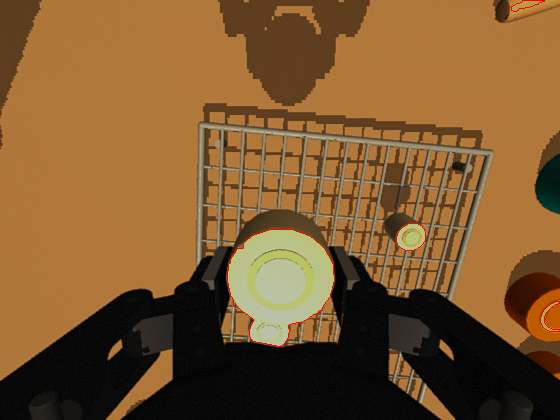

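Emit:
{"name": "send_rows", "arguments": {"plan": [[0,0,-3,0,0.2],[0,0,-5,0,0.2],[0,0,-6,0,0.2],[0,0,-6,0,0.2],[0,0,-6,0,0.2],[0,0,-6,0,0.2],[0,0,-6,0,0.2],[0,0,-6,0,0.2],[0,0,-6,0,0.2],[0,0,-5,0,0.2],[-0.2,0,-3,0,0.2],[0,0,-1.5,0,0.2]]}}

```text
clock: 19.32
tcp_pos: [0.4662, -0.261, 0.1517]
orientation: [-1.57, 0.003, -0.0]
contact_force: [-0.2, -0.2, 0.3]
grip_width: 0.0482
```

Emit:
{"name": "send_rows", "arguments": {"plan": [[0,2,0,0,0.2],[0,4,0,0,0.2],[0,3,0,0,0.2],[0,0.5,0,0,0.2],[0,0,0,0,0.2],[0,0,0,0,0.2]]}}

```text
clock: 20.08
tcp_pos: [0.4682, -0.2595, 0.059]
orientation: [-1.572, -0.002, -0.001]
contact_force: [0.2, -0.4, 0.1]
grip_width: 0.0487
```

```bash
python3 soaps.py pics/w10.png
```

```text
[ 0.4681 -0.2596  0.0591]
circ 554.3 -265.4 d 34.8 px 450.0 276.0
circ 467.8 -266.3 d 55.8 px 280.0 273.0
circ 558.5 -231.1 d 24.2 px 472.0 211.0
circ 470.2 -228.5 d 65.6 px 279.0 195.0
circ 564.8 -170.1 d 37.0 px 516.0 72.0
circ 461.9 -157.3 d 86.3 px 276.0 69.0
```

View pics/w10.png

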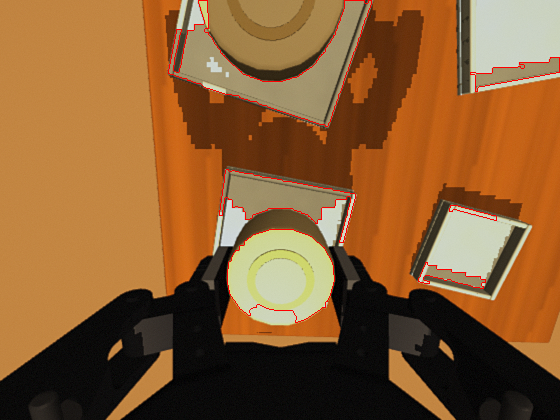

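Emit:
{"name": "send_rows", "arguments": {"plan": [[-0.1,0.6,0.1,0,0.2],[0,0.6,0,0,0.2],[0,0.5,0,0,0.2],[0,0.3,0,0,0.2],[0,0.1,0,0,0.2],[0,0,0,0,0.2],[0,0.05,0,0,0.2],[0,0,0,0,0.2],[0,0,0,0,0.2]]}}

```text
clock: 21.25
tcp_pos: [0.4664, -0.2584, 0.0366]
orientation: [-1.571, -0.001, 0.0]
contact_force: [-0.8, 0.8, 3.4]
grip_width: 0.0484
```

Contact at 3.4 N, at the computed height. Releasing.

Emit:
{"name": "send_rows", "arguments": {"plan": [[0,0,0,0,0.6],[0,0,0,0,0.75],[0,0,0,0,0.9],[0,0,0,0,0.9],[0,-1,0,0,1],[0,-2,0,0,1],[0,-3,0,0,1],[0,-4,0,0,1],[0,-2,0,0,1],[0,0,0,0,1]]}}

```text
clock: 22.5
tcp_pos: [0.4673, -0.2589, 0.1584]
orientation: [-1.573, -0.003, -0.003]
contact_force: [-0.3, -0.1, -0.2]
grip_width: 0.085
```

```bash
python3 soaps.py pics/w11.png
```

```text
[ 0.4664 -0.2586  0.157 ]
circ 561.6 -273.7 d 37.4 px 392.0 226.0
circ 465.3 -249.9 d 82.1 px 278.0 198.0
circ 577.8 -167.2 d 50.0 px 429.0 92.0
circ 454.1 -174.5 d 76.3 px 259.0 103.0
circ 459.5 -140.5 d 67.3 px 275.0 62.0
circ 450.6 -120.6 d 41.7 px 247.0 10.0
```

View pics/w11.png

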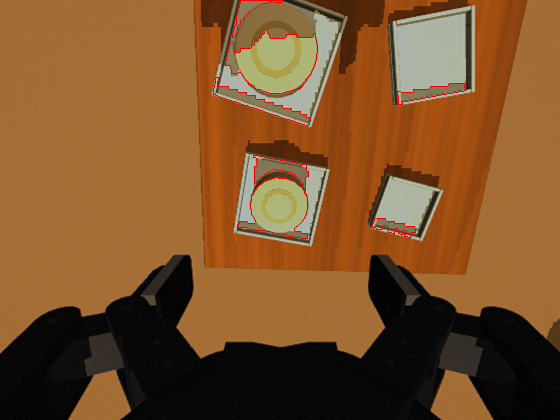

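Emit:
{"name": "send_rows", "arguments": {"plan": [[0,0,3,0,1],[0,0,6,0,1],[-0.9,0,6,0,1],[0,0,6,0,1],[0,0,6,0,1],[0,0,6,0,1],[0,0,6,0,1],[0,0,5,0,1],[0,2,4.1,0,0.9],[0,3,0,0,0.8],[0,2.5,0,0,0.8],[0,0,0,0,0.8]]}}

```text
clock: 24.05
tcp_pos: [0.4549, 0.2217, 0.0789]
orientation: [-1.573, 0.003, 0.005]
contact_force: [-0.9, -0.5, 0.1]
grip_width: 0.0681
```

Emit:
{"name": "send_rows", "arguments": {"plan": [[0,0,0,0,0.8],[0,0,0,0,0.8]]}}

```text
clock: 24.3
tcp_pos: [0.4576, 0.2228, 0.0822]
orientation: [-1.57, -0.001, -0.001]
contact_force: [-0.2, -0.5, 0.2]
grip_width: 0.0682
```

```bash
python3 soaps.py pics/w12.png
```

```text
[0.4576 0.2228 0.0822]
circ 560.5 111.0 d 50.2 px 433.0 396.0
circ 457.6 222.3 d 38.4 px 281.0 247.0
circ 574.7 314.3 d 26.0 px 519.0 74.0
```

View pics/w12.png

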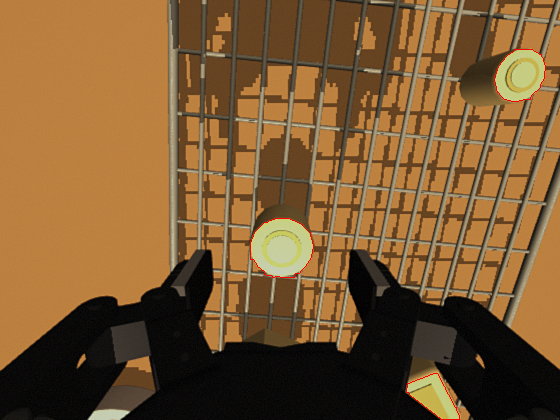

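Emit:
{"name": "send_rows", "arguments": {"plan": [[0,1.5,0,0,0.8],[0,1.5,0,0,0.8],[0,0.7,0,0,0.8],[0,0,0,0,0.7],[0,0,0,0,0.6],[0,0,0,0,0.5],[0,0,0,0,0.4],[0,0,0,0,0.2],[0,0,0,0,0.1],[0,0,0,0,0.1]]}}

```text
clock: 25.6
tcp_pos: [0.4573, 0.2228, 0.045]
orientation: [-1.571, -0.001, -0.001]
contact_force: [-1.4, 0.0, 6.5]
grip_width: 0.0368
```

Emit:
{"name": "send_rows", "arguments": {"plan": [[0,-0.5,0,0,0.1],[0,-1,0,0,0.1],[0,-2,0,0,0.1],[0,-3,0,0,0.1],[0,-3,0,0,0.1],[0,-1.5,0,0,0.1],[0,0,0,0,0.1],[0,0,0,0,0.1]]}}

```text
clock: 26.6
tcp_pos: [0.4565, 0.2221, 0.1535]
orientation: [-1.572, 0.001, 0.001]
contact_force: [0.4, 0.3, 1.1]
grip_width: 0.0362
```

```bash
python3 soaps.py pics/w13.png
```

```text
[0.4564 0.2221 0.1533]
circ 454.5 147.3 d 96.6 px 278.0 287.0
circ 575.5 314.1 d 27.3 px 445.0 89.0
```

View pics/w13.png

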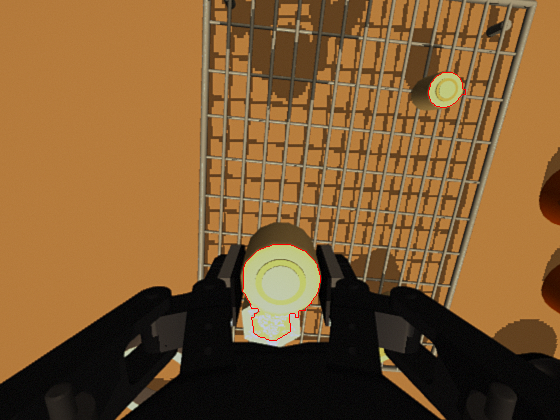

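Emit:
{"name": "send_rows", "arguments": {"plan": [[0,0,-3,0,0.1],[1.5,0,-5,0,0.1],[2,0,-5,0,0.1],[2,0,-5,0,0.1],[2,0,-5,0,0.1],[2,0,-5,0,0.1],[2,0,-4,0,0.1],[1.9,0,-3,0,0.1],[0,2,-1.2,0,0.1],[0,4,0,0,0.1],[0,3,0,0,0.1],[0,0,0,0,0.1]]}}

```text
clock: 28.15
tcp_pos: [0.5876, -0.1377, 0.0605]
orientation: [-1.569, 0.004, 0.008]
contact_force: [0.2, 0.2, -0.4]
grip_width: 0.0362
```

Emit:
{"name": "send_rows", "arguments": {"plan": [[0,0,0,0,0.1],[0,0,0,0,0.1]]}}

```text
clock: 28.4
tcp_pos: [0.5919, -0.1391, 0.0656]
orientation: [-1.571, -0.002, -0.001]
contact_force: [-0.7, 0.5, 0.2]
grip_width: 0.0366
```

```bash
python3 soaps.py pics/w14.png
```

```text
[ 0.5919 -0.1392  0.0656]
circ 591.2 -150.0 d 42.7 px 280.0 276.0
circ 479.6 -138.4 d 75.6 px 49.0 252.0
circ 590.4 -103.3 d 46.6 px 285.0 200.0
circ 497.4 -92.8 d 68.6 px 76.0 181.0
```

View pics/w14.png

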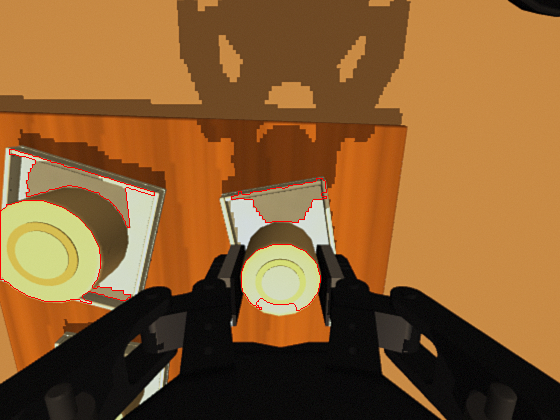

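Emit:
{"name": "send_rows", "arguments": {"plan": [[-0.1,0.8,0,0,0.1],[0,0.7,0,0,0.1],[0,0.6,0,0,0.1],[0,0.4,0,0,0.1],[0,0.15,0,0,0.1],[0,0,0,0,0.1],[0,0.1,0,0,0.1],[0,0,0,0,0.1],[0,0,0,0,0.1]]}}

```text
clock: 29.58
tcp_pos: [0.5899, -0.1392, 0.0379]
orientation: [-1.571, 0.0, 0.001]
contact_force: [-5.6, 0.3, 12.8]
grip_width: 0.0367
```

Emit:
{"name": "send_rows", "arguments": {"plan": [[0,-0.05,0,0,0.1],[0,0,0,0,0.45],[0,0,0,0,0.55],[0,0,0,0,0.7],[0,0,0,0,0.8],[0,-1,0,0,0.8],[0,-2,0,0,0.8],[0,-3,0,0,0.8],[0,-4,0,0,0.8],[0,-2,0,0,0.8],[0,0,0,0,0.8]]}}

```text
clock: 30.95
tcp_pos: [0.5912, -0.1395, 0.1593]
orientation: [-1.572, -0.003, -0.003]
contact_force: [-0.4, -0.0, 0.6]
grip_width: 0.0684
```

```bash
python3 soaps.py pics/w15.png
```

```text
[ 0.5902 -0.1395  0.1577]
circ 472.1 -209.9 d 21.2 px 144.0 284.0
circ 593.6 -144.7 d 52.9 px 279.0 209.0
circ 591.0 -112.3 d 35.2 px 281.0 173.0
circ 482.0 -131.3 d 96.4 px 134.0 198.0
```

View pics/w15.png

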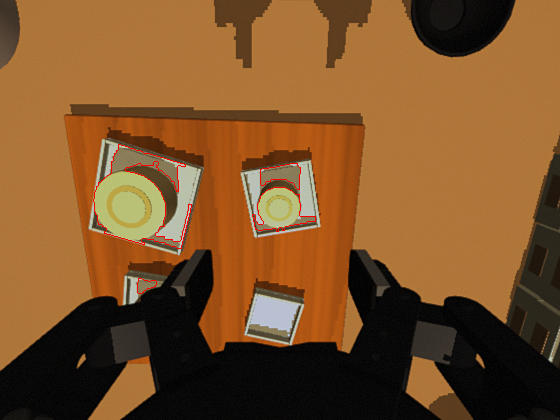

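Emit:
{"name": "send_rows", "arguments": {"plan": [[0,0,3,0,0.8],[0,0,5,0,0.8],[-0.8,0,6,0,0.8],[-0.8,0,6,0,0.8],[0,0,6,0,0.8],[0,0,6,0,0.8],[0,0,6,0,0.8],[0,0,5,0,0.7],[0,2,2.3,0,0.7],[0,3,0,0,0.7],[0,2.5,0,0,0.7],[0,0,0,0,0.7]]}}

```text
clock: 32.5
tcp_pos: [0.5717, 0.3121, 0.0786]
orientation: [-1.574, 0.004, 0.005]
contact_force: [0.7, -0.2, 0.5]
grip_width: 0.06
```

Emit:
{"name": "send_rows", "arguments": {"plan": [[0,0,0,0,0.7],[0,0,0,0,0.7]]}}

```text
clock: 32.75
tcp_pos: [0.5745, 0.314, 0.0834]
orientation: [-1.57, -0.001, -0.001]
contact_force: [0.6, 1.9, -0.6]
grip_width: 0.0599
```

```bash
python3 soaps.py pics/w16.png
```

```text
[0.5745 0.314  0.0834]
circ 724.2 250.8 d 25.5 px 520.0 336.0
circ 574.8 314.7 d 25.0 px 281.0 245.0
circ 721.6 354.5 d 33.0 px 538.0 179.0
```

View pics/w16.png

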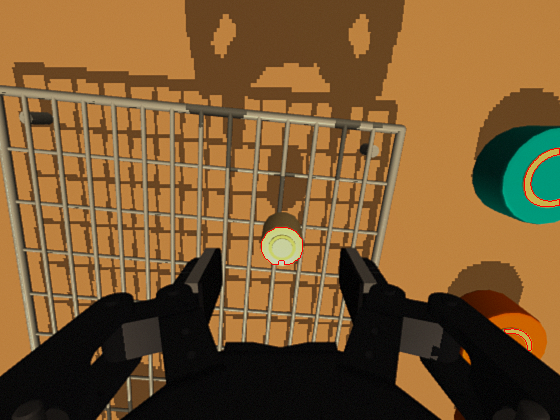

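Emit:
{"name": "send_rows", "arguments": {"plan": [[0,1.5,0,0,0.7],[0,1.5,0,0,0.7],[0,0.6,0,0,0.7],[0,0,0,0,0.6],[0,0,0,0,0.5],[0,0,0,0,0.4],[0,0,0,0,0.3],[0,0,0,0,0.1],[0,0,0,0,0],[0,0,0,0,0]]}}

```text
clock: 34.05
tcp_pos: [0.5742, 0.3139, 0.0468]
orientation: [-1.57, -0.001, -0.0]
contact_force: [-0.0, -0.0, 5.4]
grip_width: 0.0244
```

Emit:
{"name": "send_rows", "arguments": {"plan": [[0,-0.5,0,0,0],[0,-1,0,0,0],[0,-2,0,0,0],[0,-3,0,0,0],[0,-3,0,0,0],[0,-1.5,0,0,0],[0,0,0,0,0],[0,0,0,0,0]]}}

```text
clock: 35.05
tcp_pos: [0.5734, 0.3131, 0.1553]
orientation: [-1.572, 0.001, 0.001]
contact_force: [-0.4, 0.4, -0.7]
grip_width: 0.0243
```

```bash
python3 soaps.py pics/w17.png
```

```text
[0.5733 0.3131 0.155 ]
circ 723.8 238.0 d 33.8 px 451.0 292.0
circ 572.3 252.4 d 48.5 px 280.0 276.0
circ 727.0 353.2 d 34.2 px 480.0 161.0
```

View pics/w17.png

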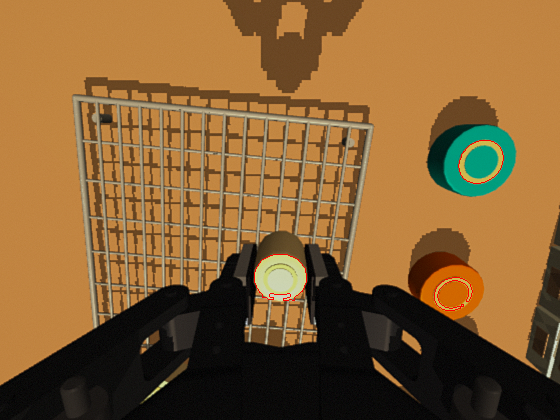

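Emit:
{"name": "send_rows", "arguments": {"plan": [[0,0,-3,0,0],[0,0,-5,0,0],[0,0,-6,0,0],[0.8,0,-6,0,0],[0,0,-6,0,0],[0,0,-6,0,0],[0,0,-6,0,0],[0,0,-6,0,0],[0,0,-6,0,0],[0,0,-4,0,0],[0,0,-3,0,0],[0,0,-1,0,0]]}}

```text
clock: 36.6
tcp_pos: [0.5811, -0.2686, 0.1549]
orientation: [-1.571, 0.004, -0.001]
contact_force: [-0.4, 0.5, -0.3]
grip_width: 0.0243
```

Emit:
{"name": "send_rows", "arguments": {"plan": [[0,2,0,0,0],[0,4,0,0,0],[0,3,0,0,0],[0,0.3,0,0,0],[0,0,0,0,0],[0,0,0,0,0]]}}

```text
clock: 37.35
tcp_pos: [0.5833, -0.266, 0.0647]
orientation: [-1.571, -0.003, -0.001]
contact_force: [-0.6, 0.0, 0.5]
grip_width: 0.0239
```

```bash
python3 soaps.py pics/w18.png
```

```text
[ 0.5832 -0.2663  0.0647]
circ 582.5 -274.7 d 28.0 px 279.0 275.0
circ 481.5 -259.8 d 68.8 px 63.0 240.0
circ 582.0 -242.0 d 39.6 px 275.0 205.0
circ 487.4 -224.9 d 54.8 px 87.0 178.0
circ 617.2 -159.3 d 21.7 px 363.0 27.0
circ 590.6 -159.5 d 57.2 px 297.0 42.0
circ 487.8 -170.8 d 58.6 px 40.0 49.0
```

View pics/w18.png

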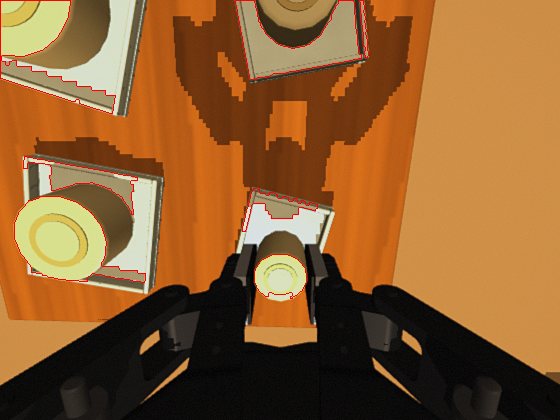

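Emit:
{"name": "send_rows", "arguments": {"plan": [[0,0.7,0,0,0],[0,0.7,0,0,0],[0,0.5,0,0,0],[0,0.3,0,0,0],[0,0.15,0,0,0],[0,0,0,0,0],[0,0.1,0,0,0],[0,0,0,0,0],[0,0,0,0,0]]}}

```text
clock: 38.52
tcp_pos: [0.5824, -0.2663, 0.0398]
orientation: [-1.571, -0.001, 0.0]
contact_force: [-2.7, 0.8, 7.7]
grip_width: 0.0244
```

Emit:
{"name": "send_rows", "arguments": {"plan": [[0,0,0,0,0.3],[0,0,0,0,0.4],[0,0,0,0,0.55],[0,0,0,0,0.7],[0,-1,0,0,0.7],[0,-2,0,0,0.7],[0,-3,0,0,0.7],[0,-4,0,0,0.7],[0,-4,0,0,0.7],[0,-3,0,0,0.7],[0,0,4,0,0.7],[0,0,4,0,0.7]]}}

```text
clock: 40.02
tcp_pos: [0.5825, -0.1857, 0.2111]
orientation: [-1.572, -0.002, -0.003]
contact_force: [0.4, 1.4, -0.4]
grip_width: 0.0595
```

Emit:
{"name": "send_rows", "arguments": {"plan": [[-4,0,0,0,0.7],[-2,0,0,0,0.7],[0,0,0,0,0.7],[0,0,0,0,0.7]]}}

```text
clock: 40.52
tcp_pos: [0.5232, -0.1864, 0.21]
orientation: [-1.571, -0.002, -0.001]
contact_force: [0.2, 0.1, -0.2]
grip_width: 0.06
```

```bash
python3 soaps.py pics/w19.png
python3 - <<'E'
from h import *
f=r.grab_frame("scene");cv2.imwrite("pics/s19.png",cv2.resize(f["image"][90:350,180:480,::-1],(690,598),interpolation=cv2.INTER_CUBIC))
E
```

```text
[ 0.5233 -0.1863  0.2097]
circ 569.8 -263.5 d 38.1 px 328.0 265.0
circ 472.9 -256.6 d 61.1 px 233.0 257.0
circ 576.1 -232.7 d 25.7 px 331.0 239.0
circ 473.6 -219.9 d 45.7 px 231.0 225.0
circ 584.8 -140.1 d 72.4 px 347.0 144.0
circ 470.1 -136.2 d 107.7 px 220.0 141.0
```

View pics/w19.png

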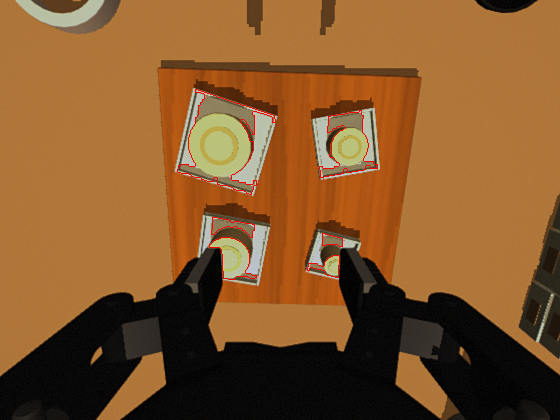

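View pics/s19.png

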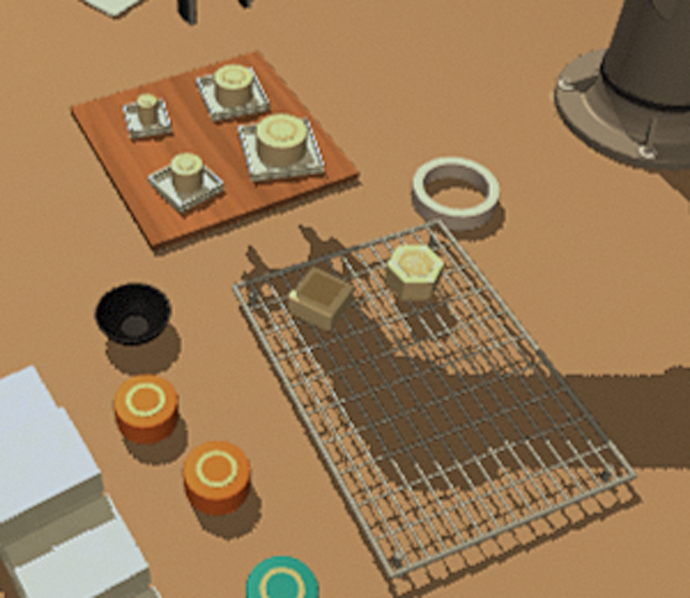

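All four soaps stand upright in their cartons, and the bars and look-alikes have not visibly moved.

```bash
python3 -c "
from bench import r
print(r.hand_in())"
```

```text
the job is handed in; nothing more can be done
None
```

I packed the four round soaps into their matching cartons, largest first and smallest last, and handed the job in at about 40.7 s of the 109 s allowed. Each one was lowered slowly until it touched the carton floor and only then released. The contact force was between 3 and 13 N at the wrist.

The last wrist and scene pictures show all four soaps upright inside their own cartons. The square and six-sided bars are still on the rack, the orange and turquoise look-alikes are in place, and the gripper is open about 0.2 m up, touching nothing.

**Disagreement between cameras:** the top and wrist cameras differed by 2–3 mm in y on where the soaps stood. I used the wrist values for both soaps and cartons so the offset would cancel.

**Not measured:** I did not measure where the soaps ended up inside the cartons. That check was by eye only.

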